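# Open the potter's wide tool box by its paddle latch

### The job

Two white steel tool boxes with the same paddle latch on the lid are fixed to the potter's bench. Open the wider one: lift its steel paddle to free the catch and, with the paddle held up, swing the lid up and back until it stands nearly upright by itself, then let go. Leave the narrow box shut.

Things in the scene. Friction and masses are not known exactly. Their poses are not given: they have to be found in the camera images.
- wide_box_paddle_grip (a point): Middle of the wide box's flat steel paddle tongue (32 mm wide, 12 thick, 65 long), 15 mm from its free end; moves with it. Shut, the tongue is level, mid-plane 105 mm above the bench, and overhangs the box front's middle by 40 mm (this point: 25 mm in front), free below and beside. It pivots up about an axis 50 mm behind, parallel to the lid hinge; light spring, 2 to 4 N; stop at 0.65 rad.
- wide_box_hinge_mid (a point): Fixed: middle of the lid's hinge line, on the far top edge of the wide box, 90 mm above the bench. Fixed white box 240 mm wide, 160 deep, 90 high, 4 mm lid, left or right of the robot, front to the robot, turned up to 15 degrees. Shut, the level direction from here to the paddle point (185 mm) is the box's forward; the hinge line is square to it. The other box is 150 mm wide, else alike.
- wide_box_lid (a joint): Lid angle, rad: 0 shut, grows as it swings up and back, 1.57 upright, 1.75 at its stop. The hidden catch holds it shut until the paddle is turned up about 0.4 rad (paddle point 20 mm up); let go, the paddle springs back. The hinge is stiff: the lid stays at any angle it is left at; 5 to 9 N at the paddle raise it.
- narrow_box_lid (a joint): Opening angle of the narrow box's lid in rad, 0 shut, same direction. To be left shut.

How it is judged:
At the end, for the whole second after the job is handed in: The wide box's lid stands open by 60 degrees (1.05 rad) or more, at rest and let go; the narrow box's lid is shut (under 0.08 rad) (value of joint wide_box_lid above 1.05 rad and velocity of joint wide_box_lid between -0.1 and 0.1 rad/s and value of joint narrow_box_lid below 0.08 rad); the robot touches nothing.
It fails at once if the narrow box's lid is opened (value of joint narrow_box_lid above 0.15 rad).
It also fails if it takes over 38 s, if anything falls off the work surface, if the arm or the gripper's body presses on something with over 40 N, if the wrist force passes 120 N, or if a joint passes its speed limit or range.

### The arm

A 6-joint arm with a two-finger parallel gripper is mounted at the origin on the work surface. World frame = base frame: x ahead of the robot, y to its left, z up, the work surface at z = 0. Lengths are in m, angles in rad, forces in N, time in s.
With the tool pointing down it reaches from about 0.25 to 0.8 m from the base axis. Payload 3.9 kg.
Tool frame: the origin (TCP) lies between the finger pads; the fingertips stand 25 mm ahead of it and the grasp point (between the pads) lies 6 mm ahead of it; x points along the fingers, y is the direction in which the jaws open and shut, and the axes are right-handed (so a half turn about x gives the same grasp; the last joint's range is limited). The gripper opens to 85 mm and grips with 20 to 120 N. Pads are 22 mm wide; open, the fingers measure 114 mm over their backs; the gripper's body (76 mm by 85 mm) begins 54 mm behind the grasp point. The pads swing forward as they close: fully open they stand 13 mm farther back than shut.
Start: joints at [-1.273, 0.26, -0.138, 1.173, 0, 1.571], TCP at [0.154, -0.502, 0.256] pointing down, gripper open.
Joint ranges: [-2.78, 2.78], [-0.83, 1.72], [-1.28, 1.37], [-1.9, 2.12], [-1.57, 1.48], [-3.14, 3.14]. Speed limits (rad/s): [2.57, 2.57, 3.14, 3.14, 3.14, 3.14].

### API

Orientations are given as a rotation vector (axis times angle).
In Python, from station import robot, snapshot, regions_of, mark_of gives the robot as it stands. The module is installed in compiled form; this text tells all that it offers.
- The arm moves only by the tool arm_command, never from a script. Its argument "rows" is a list of rows, each an object of numbers: "tx", "ty", "tz": the shift along the world's x, y, z in cm; "rx", "ry", "rz": the turn, a rotation vector about the world's x, y, z in rad; "gripper": the opening, from 0 (shut) to 1 (fully open). A call has exactly 8 rows; each row is the pose to reach, as a shift and turn from the pose measured when the call began; what a row does not reach only later rows make up. A row lasts 1/8 s, in which the tool goes at most 62.5 mm and 10.7 degrees, less where a joint would pass 70% of its speed; a pose out of reach is approached as far as the arm can. A call with a gripper value outside its range is refused whole. The fingers move at their own pace and stop on an object; the grip force is fixed at half the most. Time passes only in rows, so rows that repeat a pose let the fingers close, or fill a call up. It gives the time, the measured TCP pose, the force and the opening at its end, in the units of the state.
- robot.observe(): the state, without advancing time (a new reading comes with each control period).
- snapshot(name): name is "scene" or "top" or "wrist"; returns a dict with "frame" (384x512x3 uint8, red, green, blue), "fx", "fy", "cx", "cy" (pixels), "pose" (4x4, takes a point from camera to world coordinates). Camera axes: x right, y up, looking along -z (the intrinsics and any distortion apply to the point x, -y, -z); pixel columns grow to the right and rows downward; lengths in m; the calibration is good to about 2 mm. A picture is of the moment at which its call begins. There is no depth.
- robot.job_done(): hands the job in, once; it reports no verdict.
Trained networks look in a picture, given as the dict that the camera call returned (one of the last four; its "shot" number tells which), for a name from the list of things; names that differ only in an ending like _2 or _b are one class to them, and where a whole thing is asked for, a point or a joint stands for the part that bears it (a point fixed in the world has none). Each returns a list of dicts, best first, with "confidence" (0 to 1); they miss things now and then, are a little off and sometimes report something else, mostly with a low value. They report only what shows in the picture. A call takes as long as a camera call.
- regions_of(picture, target): "region" (384x512 bool, what is visible of it) and "bbox" ([centre column, centre row, width, height] in pixels, round what is visible of it).
- mark_of(picture, target): "location" ([row, column] in pixels: a listed point, or the origin of a listed thing).
The state is a dict: "clock": time; "joint_pos": joint angles; "dq": joint speeds; "tau": joint torques, N m; "tool_pos": TCP position; "tool_rot": TCP orientation; "contact_force": force on the tool from outside, world axes, zero at the start; "wrist_torque": the same for the moment, N m; "gripper_width": finger opening in m.
Only numpy, scipy, OpenCV 4.12 (cv2) and the standard library are available. Lean on these libraries where they do the work, as an engineer would, in place of code of your own. Each camera call takes 0.05 s, during which the arm holds its last target.

## Working session

There is one attempt and no reset: what is moved stays moved. The work goes in short steps, Python scripts to look and compute and a tool call to move; the robot and the scene stay as the last step left them, time stands still between calls to the robot, and variables do not carry over. Pictures are saved under pics/ and viewed, and the job is handed in when it is done.

Besides the shell and the picture viewer there is one more tool, called as name([rows], argument=value, ...), one row to a line, values as JSON. arm_command: Moves the arm, as the interface text tells. Its arguments: {"type":"object","properties":{"rows":{"type":"array","items":{"type":"object","properties":{"tx":{"type":"number"},"ty":{"type":"number"},"tz":{"type":"number"},"rx":{"type":"number"},"ry":{"type":"number"},"rz":{"type":"number"},"gripper":{"type":"number"}}}}},"required":["rows"]}

```bash
mkdir -p pics; python3 - <<'E'
from station import robot, snapshot, regions_of, mark_of
import cv2,numpy as np
s=robot.observe()
print({k:np.round(v,3) for k,v in s.items()})
for n in ("scene","top"):
    p=snapshot(n); cv2.imwrite(f"pics/{n}0.png",p["frame"][:,:,::-1])
    print(n,p["fx"],p["fy"],p["cx"],p["cy"],np.round(p["pose"],4).tolist(),[k for k in p if k not in("frame",)])
    for t in ("wide_box_paddle_grip","wide_box_hinge_mid"):
        print(t,[(np.round(m["location"],1),round(m["confidence"],2)) for m in mark_of(p,t)])
    for t in ("wide_box_lid","narrow_box_lid"):
        print(t,[(np.round(m["bbox"],1),round(m["confidence"],2)) for m in regions_of(p,t)])
E
```

```text
{'clock': np.float64(0.0), 'joint_pos': array([-1.273,  0.261, -0.139,  1.173,  0.   ,  1.571]), 'dq': array([ 0.   ,  0.001,  0.   ,  0.001,  0.001, -0.001]), 'tau': array([ 3.0000e-03, -4.0568e+01,  2.5392e+01,  1.9000e-02,  0.0000e+00,
       -0.0000e+00]), 'tool_pos': array([ 0.154, -0.501,  0.255]), 'tool_rot': array([ 2.062,  0.311, -2.062]), 'contact_force': array([-0.558, -0.354,  0.179]), 'wrist_torque': array([-0.002, -0.006, -0.027]), 'gripper_width': np.float64(0.085)}
scene 488.34127174861385 488.34127174861385 253.78879600175102 192.85610134308706 [[-0.1466, -0.7744, 0.6155, 1.1305], [0.9892, -0.1183, 0.0868, 0.0665], [0.0056, 0.6216, 0.7833, 0.8898], [0.0, 0.0, 0.0, 1.0]] ['fx', 'fy', 'cx', 'cy', 'pose', 'shot']
wide_box_paddle_grip [(array([152.6, 150. ]), 0.88)]
wide_box_hinge_mid [(array([228. , 141.6]), 0.65)]
wide_box_lid [(array([140.1, 187.2, 123.5,  87.7]), 0.64)]
narrow_box_lid [(array([347.8, 210.8,  91. ,  90.9]), 0.96)]
top 478.1838400893982 478.1838400893982 256.4782845133513 180.93812063874506 [[-0.0002, 0.9955, -0.0947, 0.4354], [-1.0, 0.0002, 0.0042, -0.0273], [0.0042, 0.0947, 0.9955, 1.1656], [0.0, 0.0, 0.0, 1.0]] ['fx', 'fy', 'cx', 'cy', 'pose', 'shot']
wide_box_paddle_grip []
wide_box_hinge_mid [(array([144.2, 345.3]), 0.64)]
wide_box_lid [(array([361.6, 214.9,  19.5,  35.1]), 0.16)]
narrow_box_lid [(array([163.4, 195.4,  86.7,  98.3]), 0.94)]
```

View pics/scene0.png

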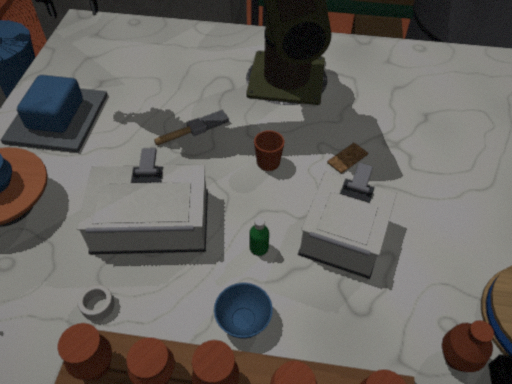

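View pics/top0.png

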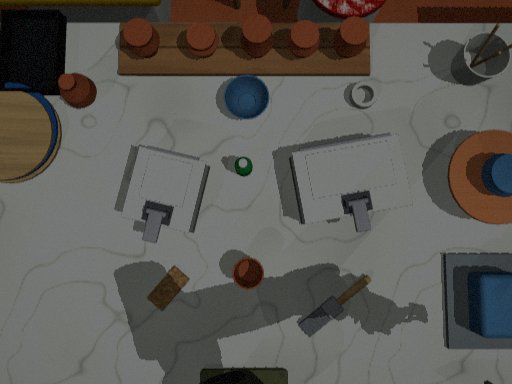

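```bash
cat > h.py <<'E'
import numpy as np
def pix(p,row,col,z):
    P=np.array(p["pose"]); d=P[:3,:3]@np.array([(col-p["cx"])/p["fx"],-(row-p["cy"])/p["fy"],-1.]); o=P[:3,3]
    return o+d*(z-o[2])/d[2]
def proj(p,X):
    P=np.array(p["pose"]); c=P[:3,:3].T@(np.asarray(X)-P[:3,3]); 
    return np.array([p["cx"]+p["fx"]*c[0]/-c[2], p["cy"]+p["fy"]*c[1]/c[2]])
E
python3 - <<'E'
from station import robot, snapshot, regions_of, mark_of
import cv2,numpy as np
from h import *
for n in ("scene","top"):
    p=snapshot(n)
    if n=="scene":
        print(pix(p,152.6,150,.105),pix(p,228,141.6,.09))
        c=p["frame"][130:270,70:230]
    else:
        print(pix(p,144.2,345.3,.09)); c=p["frame"][120:245,280:430]
    cv2.imwrite(f"pics/{n}_crop.png",cv2.resize(c,None,fx=4.5,fy=4.5,interpolation=cv2.INTER_CUBIC)[:,:,::-1])
E
```

```text
[ 0.43676876 -0.26183353  0.105     ] [ 0.62314988 -0.22813539  0.09      ]
[ 0.62189959 -0.23420777  0.09      ]
```

View pics/scene_crop.png

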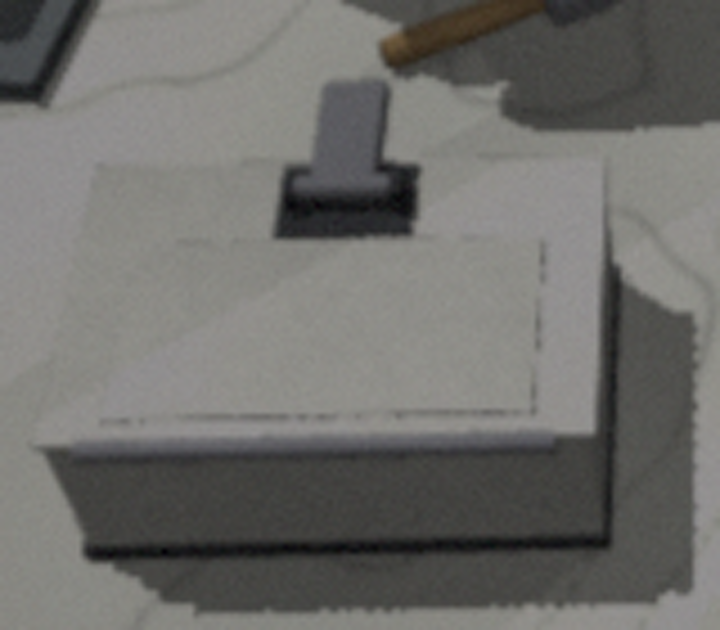

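View pics/top_crop.png

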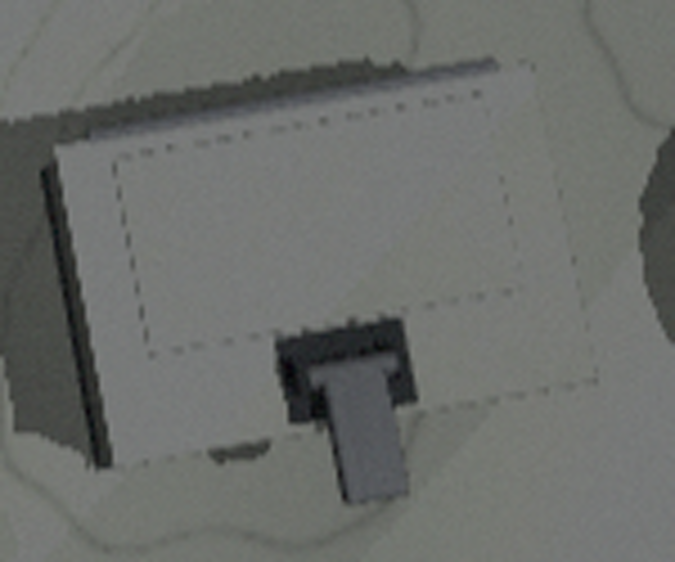

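```bash
python3 - <<'E'
from station import snapshot
import numpy as np
from h import *
p=snapshot("top")
f=lambda u,v,z:pix(p,v/4.5+120-.4,u/4.5+280-.4,z)[:2]
BL,BR,FR,FL=[f(u,v,.094) for u,v in((58,145),(532,63),(597,380),(108,465))]
print(BL,BR,FR,FL)
print("w",np.linalg.norm(BR-BL),np.linalg.norm(FR-FL),"d",np.linalg.norm(FL-BL),np.linalg.norm(FR-BR))
w=(FR-FL)+(BR-BL); print("yaw of forward(-x) ",np.degrees(np.arctan2(w[0],-w[1])))
fw=(FL-BL)+(FR-BR); print(np.degrees(np.arctan2(fw[1],fw[0])))
print("hinge",(BL+BR)/2,"front",(FL+FR)/2)
print("tip",f(376,498,.111),"tongue base",f(353,370,.111))
s=snapshot("scene")
g=lambda u,v,z:pix(s,v/4.5+130-.4,u/4.5+70-.4,z)[:2]
A=g(97,160,.094),g(605,158,.094),g(597,435,.094),g(36,448,.094)
print(A); print("hinge",(A[2]+A[3])/2,"front",(A[0]+A[1])/2,"tip",g(358,82,.111))
E
```

```text
[ 0.60367229 -0.11341202] [ 0.645677  -0.3534818] [ 0.48539493 -0.38140851] [ 0.44321177 -0.13705885]
w 0.24371683328931243 0.24796405530488155 d 0.16219356750335923 0.1626967897657399
yaw of forward(-x)  9.859034466180441
-170.8653604267662
hinge [ 0.62467465 -0.23344691] front [ 0.46430335 -0.25923368]
tip [ 0.42702327 -0.26600342] tongue base [ 0.48950944 -0.25604051]
(array([ 0.48255074, -0.38230105]), array([ 0.44412386, -0.14026777]), array([ 0.60372439, -0.10976237]), array([ 0.64717329, -0.34968446]))
hinge [ 0.62544884 -0.22972341] front [ 0.4633373  -0.26128441] tip [ 0.4284819  -0.26511567]
```

```bash
python3 - <<'E'
from station import robot,snapshot
import numpy as np
from scipy.spatial.transform import Rotation as R
from h import *
s=robot.observe(); R0=R.from_rotvec(s["tool_rot"]); print(np.round(R0.as_matrix(),3), s["tool_pos"])
for az,pit in ((-.17,0.),(-.17,.2),(0,0)):
    # tool x dir: azimuth az, pitched down pit
    x=np.array([np.cos(az)*np.cos(pit),np.sin(az)*np.cos(pit),-np.sin(pit)])
    for sg in (1,-1):
        y=sg*np.array([-np.sin(az),np.cos(az),0]); z=np.cross(x,y)
        T=R.from_matrix(np.c_[x,y,z]); print(az,pit,sg,(T*R0.inv()).as_rotvec().round(3))
p=snapshot("top")
for n,(r,c) in dict(trowelblade=(315,318),handle=(282,366),cup=(273,248),block=(300,480),wood=(288,168)).items(): print(n,pix(p,r,c,.02).round(3))
E
```

```text
[[ 0.     0.293 -0.956]
 [-0.    -0.956 -0.293]
 [-1.     0.     0.   ]] [ 0.15403293 -0.50189762  0.25634644]
-0.17 0.0 1 [-2.012 -0.129  1.961]
-0.17 0.0 -1 [ 0.101 -1.579 -0.367]
-0.17 0.2 1 [-1.786 -0.114  2.129]
-0.17 0.2 -1 [ 0.088 -1.379 -0.392]
0 0 1 [-2.061 -0.309  2.061]
0 0 -1 [ 0.234 -1.558 -0.234]
trowelblade [ 0.229 -0.176  0.02 ]
handle [ 0.305 -0.291  0.02 ]
cup [ 0.326 -0.012  0.02 ]
block [ 0.263 -0.559  0.02 ]
wood [0.291 0.176 0.02 ]
```

```bash
cat >> h.py <<'E'
from scipy.spatial.transform import Rotation as R
def tgt(az,pit):
    x=np.array([np.cos(az)*np.cos(pit),np.sin(az)*np.cos(pit),-np.sin(pit)])
    y=-np.array([-np.sin(az),np.cos(az),0]); return R.from_matrix(np.c_[x,y,np.cross(x,y)])
def delta(s,pos,az,pit):
    return (np.array(pos)-s["tool_pos"])*100,(tgt(az,pit)*R.from_rotvec(s["tool_rot"]).inv()).as_rotvec()
E
python3 - <<'E'
from station import robot
from h import *
d=delta(robot.observe(),(.41,-.36,.26),.1,.15); print(d[0].round(2),d[1].round(3))
E
```

```text
[25.6  14.19  0.36] [ 0.281 -1.395 -0.163]
```

arm_command([
  {"tx": 3,"ty": 2,"tz": 1,"rx": 0.035,"ry": -0.17,"rz": -0.02,"gripper": 0},
  {"tx": 6,"ty": 3.5,"tz": 2,"rx": 0.07,"ry": -0.34,"rz": -0.04,"gripper": 0},
  {"tx": 9,"ty": 5,"tz": 3,"rx": 0.105,"ry": -0.51,"rz": -0.06,"gripper": 0},
  {"tx": 12,"ty": 7,"tz": 3,"rx": 0.14,"ry": -0.68,"rz": -0.08,"gripper": 0},
  {"tx": 15,"ty": 9,"tz": 3,"rx": 0.175,"ry": -0.85,"rz": -0.1,"gripper": 0},
  {"tx": 19,"ty": 11,"tz": 3,"rx": 0.21,"ry": -1.02,"rz": -0.12,"gripper": 0},
  {"tx": 22,"ty": 12.5,"tz": 2,"rx": 0.245,"ry": -1.2,"rz": -0.14,"gripper": 0},
  {"tx": 25.6,"ty": 14.2,"tz": 0.4,"rx": 0.281,"ry": -1.395,"rz": -0.163,"gripper": 0},
])

```text
clock: 1.75
tool_pos: [0.3839, -0.3849, 0.2631]
tool_rot: [3.058, 0.154, -0.523]
contact_force: [-0.8, -0.8, -1.2]
gripper_width: 0.0001
```

```bash
python3 - <<'E'
from station import robot
from h import *
s=robot.observe();print(s["clock"],s["tool_pos"],s["joint_pos"].round(3),s["gripper_width"],s["contact_force"].round(1))
print(R.from_rotvec(s["tool_rot"]).as_matrix().round(3))
for p in ((.44,-.353,.20),(.443,-.353,.078)):
  d=delta(s,p,.1,.15); print(d[0].round(2),d[1].round(3))
E
```

```text
1.75 [ 0.38388968 -0.38486825  0.26310775] [-1.317  0.224 -0.804  0.129  1.198  1.992] 0.00011193760756666309 [-0.8 -0.8 -1.2]
[[ 0.938  0.104 -0.33 ]
 [ 0.092 -0.994 -0.052]
 [-0.333  0.018 -0.943]]
[ 5.61  3.19 -6.31] [ 0.038 -0.187 -0.002]
[  5.91   3.19 -18.51] [ 0.038 -0.187 -0.002]
```

arm_command([
  {"tx": 2,"ty": 1,"tz": -1,"rx": 0.02,"ry": -0.1,"rz": 0,"gripper": 0},
  {"tx": 5,"ty": 3,"tz": -2,"rx": 0.038,"ry": -0.187,"rz": -0.002,"gripper": 0},
  {"tx": 5.9,"ty": 3.2,"tz": -4,"rx": 0.038,"ry": -0.187,"rz": -0.002,"gripper": 0},
  {"tx": 5.9,"ty": 3.2,"tz": -6,"rx": 0.038,"ry": -0.187,"rz": -0.002,"gripper": 0},
  {"tx": 5.9,"ty": 3.2,"tz": -8,"rx": 0.038,"ry": -0.187,"rz": -0.002,"gripper": 0},
  {"tx": 5.9,"ty": 3.2,"tz": -9,"rx": 0.038,"ry": -0.187,"rz": -0.002,"gripper": 0},
  {"tx": 5.9,"ty": 3.2,"tz": -10,"rx": 0.038,"ry": -0.187,"rz": -0.002,"gripper": 0},
  {"tx": 5.9,"ty": 3.2,"tz": -10,"rx": 0.038,"ry": -0.187,"rz": -0.002,"gripper": 0},
])

```text
clock: 2.75
tool_pos: [0.443, -0.3531, 0.1621]
tool_rot: [3.123, 0.157, -0.236]
contact_force: [0.5, 0.1, 0.9]
gripper_width: 0.0003
```

```bash
python3 - <<'E'
from station import robot,snapshot
import cv2
from h import *
s=robot.observe();print(s["clock"],s["tool_pos"],s["joint_pos"].round(3),s["gripper_width"],s["contact_force"].round(1))
print(R.from_rotvec(s["tool_rot"]).as_matrix().round(3))
a=snapshot("scene")["frame"];cv2.imwrite("pics/s1.png",a[:,:,::-1])
for p in ((.43,-.353,.078),(.4285,-.2645,.078)):
  d=delta(s,p,.1,.15); print(d[0].round(2),d[1].round(3))
E
```

```text
2.75 [ 0.44302741 -0.35306889  0.16211036] [-1.191  0.705 -1.18  -1.381  1.255  2.661] 0.00033856793691598475 [0.5 0.1 0.9]
[[ 0.984  0.1   -0.149]
 [ 0.099 -0.995 -0.013]
 [-0.15  -0.002 -0.989]]
[-1.3   0.01 -8.41] [-0.002 -0.001 -0.   ]
[-1.45  8.86 -8.41] [-0.002 -0.001 -0.   ]
```

View pics/s1.png

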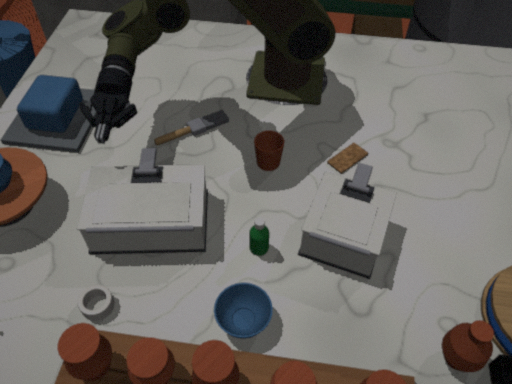

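arm_command([
  {"tx": -0.5,"ty": 0,"tz": -1,"gripper": 0},
  {"tx": -1,"ty": 0,"tz": -2,"gripper": 0},
  {"tx": -1.3,"ty": 0,"tz": -3,"gripper": 0},
  {"tx": -1.3,"ty": 0,"tz": -4,"gripper": 0},
  {"tx": -1.3,"ty": 0,"tz": -5,"gripper": 0},
  {"tx": -1.3,"ty": 0,"tz": -6,"gripper": 0},
  {"tx": -1.3,"ty": 0,"tz": -7,"gripper": 0},
  {"tx": -1.3,"ty": 0,"tz": -8,"gripper": 0},
])

```text
invalid input at $.rows[0]: expected keys tx, ty, tz, rx, ry, rz, gripper
```

```bash
python3 - <<'E'
from station import robot,snapshot
import cv2
from h import *
s=robot.observe();print(s["clock"],s["tool_pos"],s["joint_pos"].round(3),s["gripper_width"],s["contact_force"].round(1))
print(R.from_rotvec(s["tool_rot"]).as_matrix().round(3))
a=snapshot("scene")["frame"];cv2.imwrite("pics/s2.png",a[:,:,::-1])
E
```

```text
2.8 [ 0.44300422 -0.353184    0.16276146] [-1.192  0.703 -1.18  -1.381  1.255  2.661] -5.77661590703974e-05 [-0.5  1.4 -0. ]
[[ 0.984  0.1   -0.149]
 [ 0.099 -0.995 -0.014]
 [-0.15  -0.001 -0.989]]
```

View pics/s2.png

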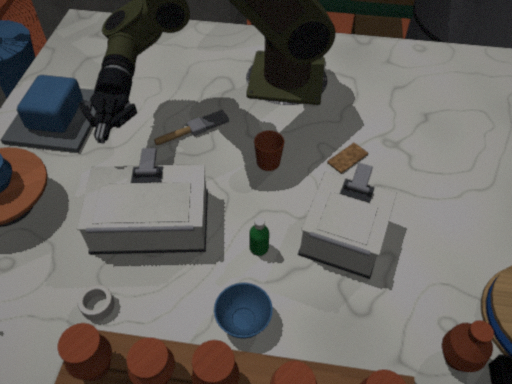

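```bash
cat > kin.py <<'E'
import numpy as np
from scipy.spatial.transform import Rotation as R
from scipy.optimize import least_squares
def fk(q,P):
    h,a1,L1,e,L2,d4,d=P
    def Ry(a): return R.from_euler('y',a).as_matrix()
    Rz=lambda a:R.from_euler('z',a).as_matrix()
    M=Rz(q[0]); p=M@np.array([a1,0,h])
    M=M@Ry(q[1]); p=p+M@np.array([e,0,L1])
    M=M@Ry(-q[2]); p=p+M@np.array([L2,0,0])
    M=M@Ry(q[3]); p=p+M@np.array([d4,0,0])
    M=M@Rz(q[4]); p=p+M@np.array([d,0,0])
    return p,M@R.from_euler('x',q[5]).as_matrix()
E
python3 - <<'E'
from kin import *
D=[([-1.273,.2605,-.1385,1.173,0,1.571],[.154,-.502,.256]),([-1.317,.224,-.804,.129,1.198,1.992],[.3839,-.3849,.2631]),([-1.192,.703,-1.18,-1.381,1.255,2.661],[.443,-.3532,.1625])]
for q,t in D: print(fk(q,[0]*7)[1].round(3).tolist())
f=lambda P:np.r_[np.concatenate([fk(q,P)[0]-t for q,t in D]),.003*(np.array(P)-[.15,0,.35,.05,.3,.07,.2])]
r=least_squares(f,[.15,0,.35,.05,.3,.07,.2]); print(r.x.round(3),r.fun[:9].round(4))
E
```

```text
[[-0.0, 0.293, -0.956], [0.001, -0.956, -0.293], [-1.0, -0.001, 0.0]]
[[0.938, 0.104, -0.33], [0.092, -0.994, -0.052], [-0.333, 0.018, -0.943]]
[[0.984, 0.1, -0.149], [0.099, -0.995, -0.015], [-0.149, -0.0, -0.989]]
[ 0.43  -0.312  0.69   0.217  0.489  0.299  0.295] [ 0.0001 -0.     -0.      0.0001  0.0001  0.     -0.0002 -0.0001  0.    ]
```

arm_command([
  {"tx": -0.5,"ty": 0,"tz": -1,"rx": 0,"ry": 0,"rz": 0,"gripper": 0},
  {"tx": -1,"ty": 0,"tz": -2,"rx": 0,"ry": 0,"rz": 0,"gripper": 0},
  {"tx": -1.3,"ty": 0,"tz": -3,"rx": 0,"ry": 0,"rz": 0,"gripper": 0},
  {"tx": -1.3,"ty": 0,"tz": -4,"rx": 0,"ry": 0,"rz": 0,"gripper": 0},
  {"tx": -1.3,"ty": 0,"tz": -5,"rx": 0,"ry": 0,"rz": 0,"gripper": 0},
  {"tx": -1.3,"ty": 0,"tz": -6,"rx": 0,"ry": 0,"rz": 0,"gripper": 0},
  {"tx": -1.3,"ty": 0,"tz": -7,"rx": 0,"ry": 0,"rz": 0,"gripper": 0},
  {"tx": -1.3,"ty": 0,"tz": -8,"rx": 0,"ry": 0,"rz": 0,"gripper": 0},
])

```text
clock: 3.85
tool_pos: [0.4301, -0.3532, 0.0825]
tool_rot: [3.121, 0.157, -0.234]
contact_force: [0.1, -0.1, 0.3]
gripper_width: -0.0001
```

```bash
python3 - <<'E'
from station import robot,snapshot
import cv2
from h import *
from kin import *
s=robot.observe();print(s["clock"],s["tool_pos"],s["joint_pos"].round(3),s["gripper_width"],s["contact_force"].round(1))
print(R.from_rotvec(s["tool_rot"]).as_matrix().round(3))
D=[([-1.273,.2605,-.1385,1.173,0,1.571],[.154,-.502,.256]),([-1.317,.224,-.804,.129,1.198,1.992],[.3839,-.3849,.2631]),([-1.192,.703,-1.18,-1.381,1.255,2.661],[.443,-.3532,.1625]),(s["joint_pos"],s["tool_pos"])]
f=lambda P:np.r_[np.concatenate([fk(q,P)[0]-t for q,t in D]),.003*(np.array(P)-[.15,0,.35,.05,.3,.07,.2])]
for wt in (.003,.01,.03):
    f=lambda P:np.r_[np.concatenate([fk(q,P)[0]-t for q,t in D]),wt*(np.array(P)-[.15,0,.35,.05,.3,.07,.2])]
    r=least_squares(f,[.15,0,.35,.05,.3,.07,.2]); print(r.x.round(3),r.fun[:12].round(4))
E
```

```text
3.85 [ 0.43005502 -0.35320013  0.08252775] [-1.221  0.953 -1.191 -1.595  1.281  2.611] -7.603205344650997e-05 [ 0.1 -0.1  0.3]
[[ 0.984  0.1   -0.148]
 [ 0.099 -0.995 -0.015]
 [-0.149 -0.    -0.989]]
[ 0.297 -0.158  0.684  0.109  0.447  0.214  0.294] [ 0.0027 -0.0087 -0.0067 -0.0037  0.0087  0.0009  0.0003 -0.0055  0.0144
 -0.0031  0.0041 -0.0086]
[ 0.296 -0.157  0.683  0.109  0.446  0.212  0.294] [ 0.0028 -0.0088 -0.0069 -0.0037  0.0088  0.0011  0.0002 -0.0054  0.0144
 -0.0032  0.004  -0.0085]
[ 0.286 -0.144  0.676  0.107  0.437  0.201  0.293] [ 0.003  -0.0094 -0.0085 -0.0041  0.0088  0.0023 -0.0004 -0.0046  0.0139
 -0.0033  0.0034 -0.0078]
```

```bash
cat > kin.py <<'E'
import numpy as np
from scipy.spatial.transform import Rotation as R
from scipy.optimize import least_squares
def fk(q,P):
    h,a1,L1,e,L2,d4,d,L2z=P
    def Ry(a): return R.from_euler('y',a).as_matrix()
    Rz=lambda a:R.from_euler('z',a).as_matrix()
    M=Rz(q[0]); p=M@np.array([a1,0,h])
    M=M@Ry(q[1]); p=p+M@np.array([e,0,L1])
    M=M@Ry(-q[2]); p=p+M@np.array([L2,0,L2z])
    M=M@Ry(q[3]); p=p+M@np.array([d4,0,0])
    M=M@Rz(q[4]); p=p+M@np.array([d,0,0])
    return p,M@R.from_euler('x',q[5]).as_matrix()
D=[([-1.273,.2605,-.1385,1.173,0,1.571],[.154,-.502,.256]),([-1.317,.224,-.804,.129,1.198,1.992],[.3839,-.3849,.2631]),([-1.192,.703,-1.18,-1.381,1.255,2.661],[.443,-.3532,.1625]),([-1.221,.953,-1.191,-1.595,1.281,2.611],[.43005,-.3532,.0825])]
P0=np.array([.15,0,.35,.05,.3,.07,.2,0])
def fit(D,wt=.003):
    f=lambda P:np.r_[np.concatenate([fk(q,P)[0]-t for q,t in D]),wt*(np.array(P)-P0)]
    return least_squares(f,P0)
E
python3 - <<'E'
from kin import *
for w in (.0003,.003,.01,.03):
    r=fit(D,w);print(r.x.round(3),r.fun[:12].round(4))
E
```

```text
[ 0.216  0.002  0.567 -0.001  0.385  0.119  0.295  0.061] [ 0.0001  0.     -0.      0.0001  0.     -0.     -0.0002 -0.0001  0.
  0.0001  0.     -0.    ]
[ 0.216  0.002  0.567 -0.001  0.385  0.119  0.295  0.061] [ 0.0001  0.     -0.      0.0001  0.      0.     -0.0002 -0.      0.
  0.0001  0.     -0.    ]
[ 0.215  0.003  0.566 -0.002  0.384  0.118  0.295  0.061] [ 0.0001  0.0001 -0.0001  0.0001 -0.0001  0.0001 -0.0002  0.     -0.0001
  0.0001 -0.      0.0001]
[ 0.21   0.013  0.558 -0.005  0.378  0.111  0.295  0.063] [-0.      0.0003 -0.0005  0.0001 -0.0006  0.0007 -0.0005  0.0003 -0.0007
  0.     -0.0002  0.0005]
```

```bash
cat > plan.py <<'E'
from kin import *
from h import tgt
P=fit(D).x
lo=np.array([-2.78,-.83,-1.28,-1.9,-1.57,-3.14]);hi=np.array([2.78,1.72,1.37,2.12,1.48,3.14])
def ik(pos,az,pit,q0):
    T=tgt(az,pit).as_matrix()
    f=lambda q:(lambda r:np.r_[(r[0]-pos)*10,(R.from_matrix(r[1].T@T)).as_rotvec()])(fk(q,P))
    r=least_squares(f,np.clip(q0,lo+1e-3,hi-1e-3),bounds=(lo,hi)); return r.x,abs(r.fun).max()
H=np.array([.6235,-.2335,.09]); a=np.radians(9.6); F=np.array([-np.cos(a),-np.sin(a),0]); Z=np.array([0,0,1.])
def tip(th,psi,s=.035):
    ph=psi; 
    c=np.array([.135,.015])+s*np.array([np.cos(ph),np.sin(ph)])+(.006+.011*max(0,np.cos(th+psi)))*np.array([np.sin(ph),-np.cos(ph)])
    c=np.array([c[0]*np.cos(th)-c[1]*np.sin(th),c[0]*np.sin(th)+c[1]*np.cos(th)])
    return H+c[0]*F+c[1]*Z
def tcp(th,psi,az,pit,s=.035):
    return tip(th,psi,s)-.025*tgt(az,pit).as_matrix()[:,0]
E
python3 - <<'E'
from plan import *
for az,pf in ((.1,lambda t:.15),(.1,lambda t:.3),(.0,lambda t:.3),(-.15,lambda t:.35),(.1,lambda t:.15-.3*t)):
    q=np.array(D[-1][0]); print(az,pf(0),pf(1))
    for th,psi in ((0,-.12),(0,0),(0,.3),(0,.65),(.2,.65),(.5,.65),(.8,.65),(1.1,.65),(1.4,.65)):
        t=tcp(th,psi,az,pf(th)); q,e=ik(t,az,pf(th),q); print(th,psi,t.round(3),q.round(2),round(e,4))
E
```

```text
0.1 0.15 0.15
0 -0.12 [ 0.434 -0.264  0.088] [-1.14  0.87 -1.28 -1.39  1.28  2.43] 0.1133
0 0 [ 0.431 -0.264  0.092] [-1.15  0.85 -1.28 -1.36  1.28  2.41] 0.1116
0 0.3 [ 0.428 -0.265  0.103] [-1.16  0.8  -1.28 -1.3   1.28  2.4 ] 0.1076
0 0.65 [ 0.43  -0.265  0.118] [-1.15  0.75 -1.28 -1.26  1.28  2.42] 0.1037
0.2 0.65 [ 0.439 -0.263  0.153] [-1.12  0.64 -1.28 -1.22  1.24  2.49] 0.0921
0.5 0.65 [ 0.466 -0.259  0.199] [-1.04  0.52 -1.28 -1.27  1.16  2.66] 0.0657
0.8 0.65 [ 0.505 -0.252  0.235] [-0.93  0.49 -1.28 -1.42  1.03  2.84] 0.0284
1.1 0.65 [ 0.552 -0.244  0.256] [-0.81  0.48 -1.25 -1.49  0.89  2.95] 0.0
1.4 0.65 [ 0.602 -0.236  0.263] [-0.71  0.47 -1.17 -1.43  0.79  2.99] 0.0
0.1 0.3 0.3
0 -0.12 [ 0.434 -0.264  0.091] [-1.1   0.69 -1.28 -1.14  1.12  2.38] 0.0582
0 0 [ 0.432 -0.264  0.095] [-1.1   0.68 -1.28 -1.11  1.13  2.37] 0.056
0 0.3 [ 0.429 -0.265  0.107] [-1.11  0.63 -1.28 -1.07  1.13  2.37] 0.05
0 0.65 [ 0.43  -0.265  0.122] [-1.11  0.59 -1.28 -1.05  1.12  2.39] 0.0427
0.2 0.65 [ 0.44  -0.263  0.156] [-1.08  0.49 -1.28 -1.03  1.09  2.47] 0.0234
0.5 0.65 [ 0.466 -0.258  0.
[... 1640 characters left out ...]
 0.0
0.1 0.15 -0.15
0 -0.12 [ 0.434 -0.264  0.088] [-1.14  0.87 -1.28 -1.39  1.28  2.43] 0.1133
0 0 [ 0.431 -0.264  0.092] [-1.15  0.85 -1.28 -1.36  1.28  2.41] 0.1116
0 0.3 [ 0.428 -0.265  0.103] [-1.16  0.8  -1.28 -1.3   1.28  2.4 ] 0.1076
0 0.65 [ 0.43  -0.265  0.118] [-1.15  0.75 -1.28 -1.26  1.28  2.42] 0.1037
0.2 0.65 [ 0.439 -0.263  0.151] [-1.13  0.7  -1.28 -1.33  1.3   2.52] 0.1184
0.5 0.65 [ 0.465 -0.259  0.196] [-1.07  0.7  -1.28 -1.58  1.29  2.77] 0.1405
0.8 0.65 [ 0.505 -0.252  0.229] [-0.97  0.75 -1.28 -1.9   1.19  3.02] 0.137
1.1 0.65 [ 0.552 -0.244  0.248] [-0.84  0.7  -1.27 -1.9   1.    3.08] 0.2179
1.4 0.65 [ 0.602 -0.235  0.253] [-0.74  0.72 -1.19 -1.9   0.91  3.12] 0.2759
```

```bash
python3 - <<'E'
from plan import *
for az in (.25,.35,.45,.6):
  for pit in (0.05,.15,.25,.35):
    q=np.array(D[-1][0]); E=[];mg=9
    for th,psi in ((0,-.12),(0,0),(0,.3),(0,.65),(.2,.65),(.5,.65),(.8,.65),(1.1,.65),(1.4,.65)):
        q,e=ik(tcp(th,psi,az,pit),az,pit,q); E.append(e); m=np.minimum(q-lo,hi-q); mg=min(mg,m.min())
        if psi==-.12:q0=q
    print(az,pit,np.round(E,3),round(mg,3),q0.round(2))
E
```

```text
0.25 0.05 [0.024 0.02  0.023 0.026 0.028 0.02  0.    0.    0.   ] 0.0 [-1.16  1.1  -1.28 -1.9   1.41  2.67]
0.25 0.15 [0. 0. 0. 0. 0. 0. 0. 0. 0.] 0.025 [-1.15  0.91 -1.26 -1.43  1.35  2.42]
0.25 0.25 [0. 0. 0. 0. 0. 0. 0. 0. 0.] 0.088 [-1.14  0.72 -1.19 -0.97  1.26  2.22]
0.25 0.35 [0. 0. 0. 0. 0. 0. 0. 0. 0.] 0.141 [-1.11  0.59 -1.14 -0.68  1.16  2.13]
0.35 0.05 [0.013 0.015 0.021 0.018 0.007 0.    0.    0.    0.   ] 0.0 [-1.17  0.95 -1.17 -1.37  1.48  2.39]
0.35 0.15 [0. 0. 0. 0. 0. 0. 0. 0. 0.] 0.066 [-1.16  0.75 -1.05 -0.6   1.41  1.95]
0.35 0.25 [0. 0. 0. 0. 0. 0. 0. 0. 0.] 0.167 [-1.15  0.65 -1.01 -0.38  1.31  1.87]
0.35 0.35 [0. 0. 0. 0. 0. 0. 0. 0. 0.] 0.269 [-1.12  0.57 -0.99 -0.25  1.21  1.85]
0.45 0.05 [0.015 0.013 0.009 0.011 0.024 0.031 0.    0.    0.   ] 0.0 [-1.17  0.89 -0.63  0.81  1.48  0.8 ]
0.45 0.15 [0. 0. 0. 0. 0. 0. 0. 0. 0.] 0.062 [-1.16  0.76 -0.77  0.31  1.42  1.3 ]
0.45 0.25 [0. 0. 0. 0. 0. 0. 0. 0. 0.] 0.16 [-1.15  0.67 -0.81  0.19  1.32  1.46]
0.45 0.35 [0. 0. 0. 0. 0. 0. 0. 0. 0.] 0.259 [-1.13  0.6  -0.83  0.16  1.22  1.56]
0.6 0.05 [0.    0.    0.    0.    0.    0.    0.017 0.021 0.   ] 0.0 [-1.16  1.04 -0.41  1.43  1.38  0.26]
0.6 0.15 [0. 0. 0. 0. 0. 0. 0. 0. 0.] 0.064 [-1.15  0.89 -0.49  1.06  1.34  0.69]
0.6 0.25 [0. 0. 0. 0. 0. 0. 0. 0. 0.] 0.161 [-1.14  0.77 -0.56  0.81  1.27  0.97]
0.6 0.35 [0. 0. 0. 0. 0. 0. 0. 0. 0.] 0.259 [-1.12  0.68 -0.61  0.67  1.19  1.16]
```

```bash
python3 - <<'E'
from plan import *
from h import delta
from station import robot
az,pit=.4,.28
l=np.array([.167,-.986,0])
t=H+.175*F; t[2]=.075
T0=t-.025*tgt(az,pit).as_matrix()[:,0]
s=robot.observe()
for n,p in (("side",T0+.09*l),("under",T0)):
    d=delta(s,p,az,pit); q,e=ik(p,az,pit,s["joint_pos"]); print(n,p.round(4),d[0].round(2),d[1].round(3),q.round(2),round(e,4))
E
```

```text
side [ 0.4439 -0.3608  0.0819] [ 1.38 -0.76 -0.06] [-0.032  0.127  0.299] [-1.2   0.72 -0.63  0.33  1.29  1.46] 0.0
under [ 0.4288 -0.272   0.0819] [-0.12  8.12 -0.06] [-0.032  0.127  0.299] [-1.16  0.65 -0.9  -0.03  1.29  1.62] 0.0
```

arm_command([
  {"tx": 0,"ty": -0.2,"tz": 0,"rx": -0.006,"ry": 0.025,"rz": 0.06,"gripper": 0},
  {"tx": 0,"ty": -0.4,"tz": 0,"rx": -0.012,"ry": 0.05,"rz": 0.12,"gripper": 0},
  {"tx": 0.4,"ty": -0.8,"tz": 0,"rx": -0.019,"ry": 0.075,"rz": 0.18,"gripper": 0},
  {"tx": 0.8,"ty": -0.8,"tz": 0,"rx": -0.025,"ry": 0.1,"rz": 0.24,"gripper": 0},
  {"tx": 1.2,"ty": -0.8,"tz": 0,"rx": -0.032,"ry": 0.127,"rz": 0.299,"gripper": 0},
  {"tx": 1.4,"ty": -0.8,"tz": 0,"rx": -0.032,"ry": 0.127,"rz": 0.299,"gripper": 0},
  {"tx": 1.4,"ty": -0.8,"tz": 0,"rx": -0.032,"ry": 0.127,"rz": 0.299,"gripper": 0},
  {"tx": 1.4,"ty": -0.8,"tz": 0,"rx": -0.032,"ry": 0.127,"rz": 0.299,"gripper": 0},
])

```text
clock: 4.85
tool_pos: [0.4448, -0.3627, 0.0829]
tool_rot: [2.995, 0.606, -0.422]
contact_force: [0.1, 0.0, 0.4]
gripper_width: -0.0001
```

```bash
python3 - <<'E'
from station import robot,snapshot
import cv2
from plan import *
from h import delta
s=robot.observe();print(s["clock"],s["tool_pos"],s["joint_pos"].round(3),s["contact_force"].round(1))
for n in ("scene","top","wrist"):
    a=snapshot(n)["frame"]; 
    if n=="scene": a=cv2.resize(a[60:260,50:290],None,fx=3,fy=3)
    if n=="top": a=cv2.resize(a[120:300,270:500],None,fx=3,fy=3)
    cv2.imwrite(f"pics/{n}3.png",a[:,:,::-1])
d=delta(s,(.4288,-.272,.082),.4,.28); print(d[0].round(2),d[1].round(3))
E
```

```text
4.85 [ 0.44484975 -0.36268524  0.08289611] [-1.201  0.715 -0.623  0.334  1.289  1.463] [0.1 0.  0.4]
[-1.6   9.07 -0.09] [0.002 0.    0.   ]
```

View pics/scene3.png

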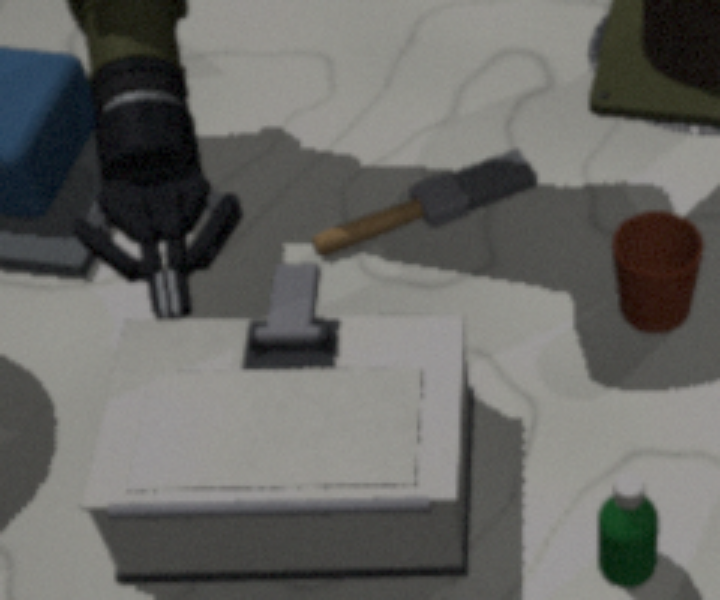

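View pics/top3.png

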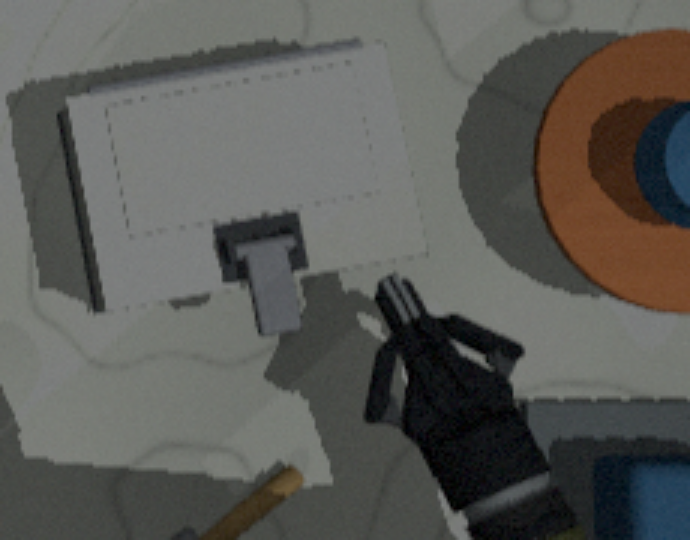

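View pics/wrist3.png

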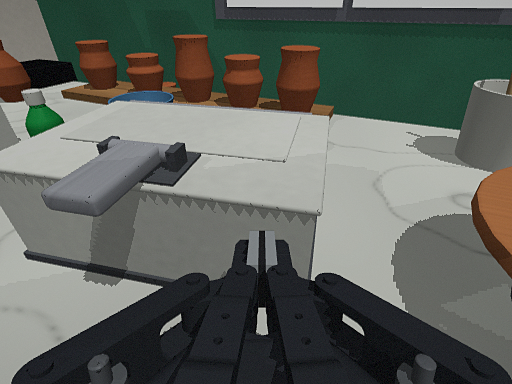

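arm_command([
  {"tx": -0.4,"ty": 1,"tz": 0,"rx": 0,"ry": 0,"rz": 0,"gripper": 0},
  {"tx": -0.6,"ty": 2.2,"tz": 0,"rx": 0,"ry": 0,"rz": 0,"gripper": 0},
  {"tx": -0.8,"ty": 3.4,"tz": 0,"rx": 0,"ry": 0,"rz": 0,"gripper": 0},
  {"tx": -1,"ty": 4.7,"tz": -0.1,"rx": 0,"ry": 0,"rz": 0,"gripper": 0},
  {"tx": -1.3,"ty": 6.1,"tz": -0.1,"rx": 0,"ry": 0,"rz": 0,"gripper": 0},
  {"tx": -1.5,"ty": 7.5,"tz": -0.1,"rx": 0,"ry": 0,"rz": 0,"gripper": 0},
  {"tx": -1.8,"ty": 8.8,"tz": -0.1,"rx": 0,"ry": 0,"rz": 0,"gripper": 0},
  {"tx": -1.8,"ty": 9.1,"tz": -0.1,"rx": 0,"ry": 0,"rz": 0,"gripper": 0},
])

```text
clock: 6.0
tool_pos: [0.4249, -0.2677, 0.0801]
tool_rot: [2.998, 0.607, -0.425]
contact_force: [0.0, 0.3, 0.9]
gripper_width: 0.0002
```

```bash
python3 - <<'E'
from station import robot,snapshot
import cv2
from plan import *
from h import delta
s=robot.observe();print(s["clock"],s["tool_pos"],s["joint_pos"].round(3),s["contact_force"].round(1))
for n in ("top","wrist"):
    a=snapshot(n)["frame"]; 
    if n=="top": a=cv2.resize(a[120:300,270:500],None,fx=3,fy=3)
    cv2.imwrite(f"pics/{n}4.png",a[:,:,::-1])
q=s["joint_pos"]
for th,psi in ((0,0),(0,.2),(0,.4),(0,.65),(.1,.65),(.2,.65),(.3,.65),(.4,.65),(.5,.65),(.6,.65),(.7,.65),(.8,.65),(.9,.65),(1,.65),(1.1,.65),(1.2,.65),(1.3,.65),(1.4,.65),(1.45,.65)):
    t=tcp(th,psi,.4,.28,.043); d=delta(s,t,.4,.28); q,e=ik(t,.4,.28,q); print(th,psi,d[0].round(1),d[1].round(2),q.round(2),round(e,4))
E
```

```text
6.0 [ 0.42492931 -0.26768203  0.08006956] [-1.163  0.654 -0.91  -0.023  1.29   1.604] [0.  0.3 0.9]
0 0 [ 0.1 -0.5  1.5] [-0. -0.  0.] [-1.17  0.62 -0.89  0.04  1.29  1.59] 0.0
0 0.2 [-0.2 -0.5  2.4] [-0. -0.  0.] [-1.17  0.6  -0.88  0.09  1.29  1.57] 0.0
0 0.4 [-0.2 -0.5  3.4] [-0. -0.  0.] [-1.17  0.58 -0.88  0.12  1.29  1.57] 0.0
0 0.65 [ 0.1 -0.5  4.6] [-0. -0.  0.] [-1.17  0.55 -0.87  0.13  1.29  1.59] 0.0
0.1 0.65 [ 0.5 -0.4  6.4] [-0. -0.  0.] [-1.16  0.51 -0.87  0.14  1.29  1.63] 0.0
0.2 0.65 [ 1.1 -0.3  8.2] [-0. -0.  0.] [-1.14  0.47 -0.86  0.14  1.29  1.68] 0.0
0.3 0.65 [ 1.9 -0.2  9.9] [-0. -0.  0.] [-1.12  0.43 -0.86  0.11  1.29  1.74] 0.0
0.4 0.65 [ 2.9 -0.  11.5] [-0. -0.  0.] [-1.1   0.4  -0.86  0.08  1.28  1.82] 0.0
0.5 0.65 [ 4.   0.2 13. ] [-0. -0.  0.] [-1.08  0.36 -0.86  0.03  1.28  1.9 ] 0.0
0.6 0.65 [ 5.3  0.4 14.3] [-0. -0.  0.] [-1.05  0.34 -0.86 -0.03  1.27  1.99] 0.0
0.7 0.65 [ 6.7  0.6 15.5] [-0. -0.  0.] [-1.02  0.32 -0.86 -0.1   1.25  2.08] 0.0
0.8 0.65 [ 8.2  0.9 16.6] [-0. -0.  0.] [-0.98  0.3  -0.86 -0.17  1.24  2.17] 0.0
0.9 0.65 [ 9.8  1.2 17.5] [-0. -0.  0.] [-0.95  0.3  -0.86 -0.23  1.22  2.25] 0.0
1 0.65 [11.4  1.4 18.2] [-0. -0.  0.] [-0.92  0.29 -0.85 -0.29  1.2   2.32] 0.0
1.1 0.65 [13.1  1.7 18.7] [-0. -0.  0.] [-0.89  0.3  -0.84 -0.34  1.17  2.38] 0.0
1.2 0.65 [14.8  2.  19.1] [-0. -0.  0.] [-0.86  0.3  -0.83 -0.39  1.15  2.44] 0.0
1.3 0.65 [16.5  2.3 19.3] [-0. -0.  0.] [-0.82  0.31 -0.82 -0.43  1.13  2.49] 0.0
1.4 0.65 [18.3  2.6 19.3] [-0. -0.  0.] [-0.79  0.33 -0.81 -0.48  1.11  2.53] 0.0
1.45 0.65 [19.1  2.7 19.3] [-0. -0.  0.] [-0.78  0.34 -0.8  -0.5   1.09  2.55] 0.0
```

View pics/top4.png

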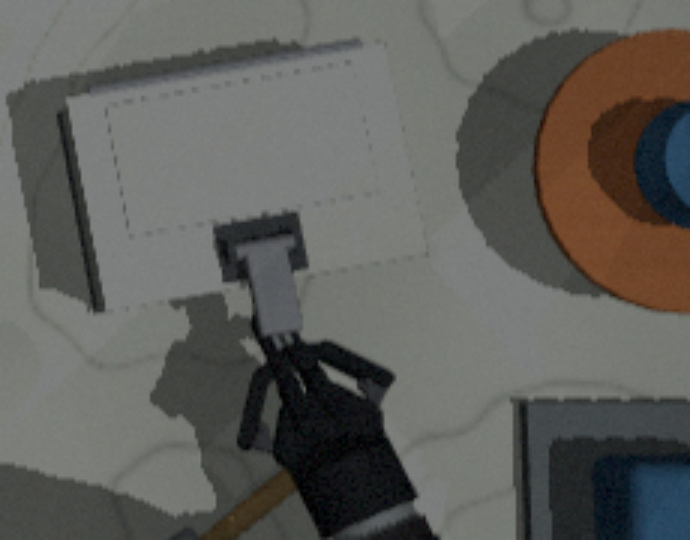

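View pics/wrist4.png

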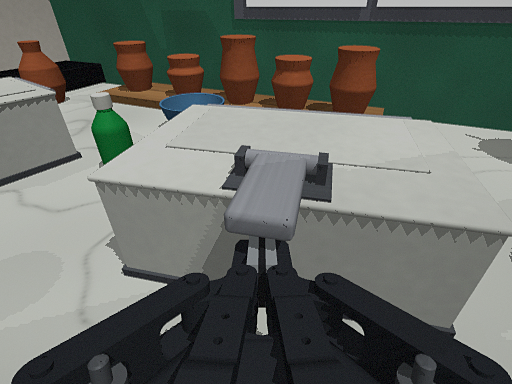

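arm_command([
  {"tx": 0.1,"ty": -0.3,"tz": 0.8,"rx": 0,"ry": 0,"rz": 0,"gripper": 0},
  {"tx": 0.1,"ty": -0.3,"tz": 1.5,"rx": 0,"ry": 0,"rz": 0,"gripper": 0},
  {"tx": 0,"ty": -0.3,"tz": 2.1,"rx": 0,"ry": 0,"rz": 0,"gripper": 0},
  {"tx": 0,"ty": -0.3,"tz": 2.7,"rx": 0,"ry": 0,"rz": 0,"gripper": 0},
  {"tx": 0,"ty": -0.3,"tz": 3.3,"rx": 0,"ry": 0,"rz": 0,"gripper": 0},
  {"tx": 0,"ty": -0.3,"tz": 3.9,"rx": 0,"ry": 0,"rz": 0,"gripper": 0},
  {"tx": 0.1,"ty": -0.3,"tz": 4.5,"rx": 0,"ry": 0,"rz": 0,"gripper": 0},
  {"tx": 0.2,"ty": -0.3,"tz": 5,"rx": 0,"ry": 0,"rz": 0,"gripper": 0},
])

```text
clock: 7.1
tool_pos: [0.4272, -0.2717, 0.1297]
tool_rot: [2.997, 0.606, -0.428]
contact_force: [-0.5, 1.7, -6.6]
gripper_width: 0.0002
```

```bash
python3 - <<'E'
from station import robot,snapshot
import cv2
from plan import *
from h import delta
s=robot.observe();print(s["clock"],s["tool_pos"],s["contact_force"].round(1))
for n in ("scene","wrist"):
    a=snapshot(n)["frame"]; 
    if n=="scene": a=cv2.resize(a[60:260,50:290],None,fx=3,fy=3)
    cv2.imwrite(f"pics/{n}5.png",a[:,:,::-1])
for th in np.arange(.1,1.5,.1):
    t=tcp(th,.65,.4,.28,.043); d=delta(s,t,.4,.28); print(th.round(2),d[0].round(1),d[1].round(2))
E
```

```text
7.1 [ 0.42717601 -0.27165623  0.12971938] [-0.5  1.7 -6.6]
0.1 [ 0.3 -0.   1.5] [-0. -0.  0.]
0.2 [0.9 0.1 3.2] [-0. -0.  0.]
0.3 [1.7 0.2 4.9] [-0. -0.  0.]
0.4 [2.6 0.4 6.5] [-0. -0.  0.]
0.5 [3.8 0.6 8. ] [-0. -0.  0.]
0.6 [5.  0.8 9.4] [-0. -0.  0.]
0.7 [ 6.5  1.  10.6] [-0. -0.  0.]
0.8 [ 8.   1.3 11.6] [-0. -0.  0.]
0.9 [ 9.6  1.6 12.5] [-0. -0.  0.]
1.0 [11.2  1.8 13.2] [-0. -0.  0.]
1.1 [12.9  2.1 13.8] [-0. -0.  0.]
1.2 [14.6  2.4 14.1] [-0. -0.  0.]
1.3 [16.3  2.7 14.3] [-0. -0.  0.]
1.4 [18.   3.  14.4] [-0. -0.  0.]
```

View pics/scene5.png

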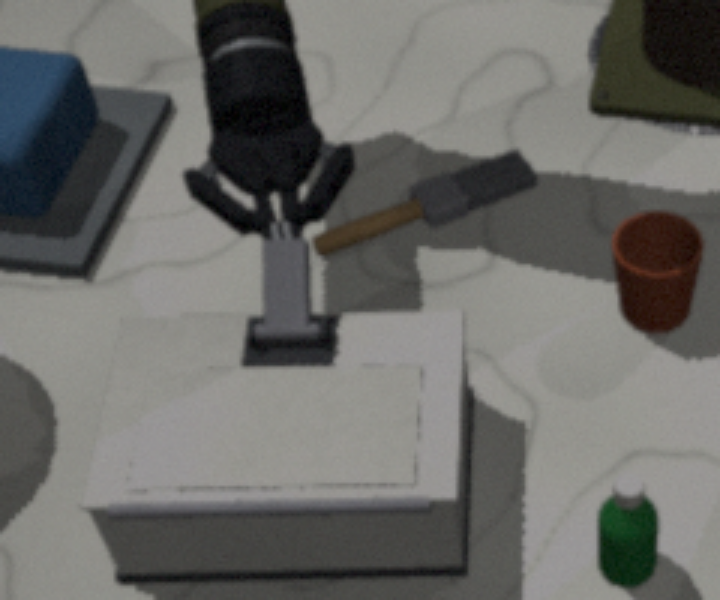

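View pics/wrist5.png

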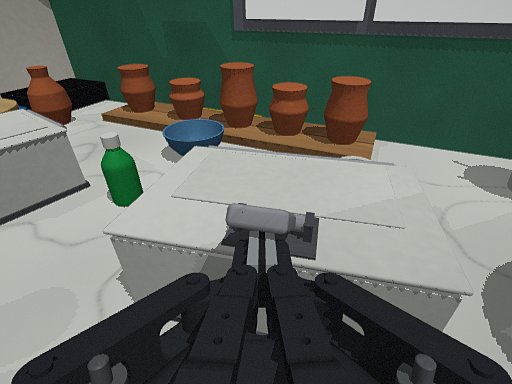

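arm_command([
  {"tx": 0.2,"ty": 0,"tz": 1,"rx": 0,"ry": 0,"rz": 0,"gripper": 0},
  {"tx": 0.5,"ty": 0,"tz": 2,"rx": 0,"ry": 0,"rz": 0,"gripper": 0},
  {"tx": 0.9,"ty": 0.1,"tz": 3.1,"rx": 0,"ry": 0,"rz": 0,"gripper": 0},
  {"tx": 1.3,"ty": 0.2,"tz": 4.1,"rx": 0,"ry": 0,"rz": 0,"gripper": 0},
  {"tx": 1.8,"ty": 0.2,"tz": 5.1,"rx": 0,"ry": 0,"rz": 0,"gripper": 0},
  {"tx": 2.4,"ty": 0.3,"tz": 6.1,"rx": 0,"ry": 0,"rz": 0,"gripper": 0},
  {"tx": 3.1,"ty": 0.5,"tz": 7.1,"rx": 0,"ry": 0,"rz": 0,"gripper": 0},
  {"tx": 3.8,"ty": 0.6,"tz": 8,"rx": 0,"ry": 0,"rz": 0,"gripper": 0},
])

```text
clock: 8.2
tool_pos: [0.4656, -0.2654, 0.2116]
tool_rot: [2.997, 0.606, -0.423]
contact_force: [-3.8, -0.9, -5.3]
gripper_width: 0.0001
```

```bash
cat > look.py <<'E'
import sys
from station import robot,snapshot
import cv2
from plan import *
from h import delta
k=sys.argv[1]
s=robot.observe();print(s["clock"],s["tool_pos"],s["contact_force"].round(1))
for n in ("scene","wrist"):
    a=snapshot(n)["frame"]; 
    if n=="scene": a=cv2.resize(a[60:260,50:290],None,fx=3,fy=3)
    cv2.imwrite(f"pics/{n}{k}.png",a[:,:,::-1])
for th in np.arange(.4,1.55,.1):
    t=tcp(th,.65,.4,.28,.043); d=delta(s,t,.4,.28); print(th.round(2),d[0].round(1),d[1].round(2))
E
python3 look.py 6
```

```text
8.2 [ 0.46561689 -0.26540089  0.21155724] [-3.8 -0.9 -5.3]
0.4 [-1.2 -0.2 -1.7] [-0. -0.  0.]
0.5 [-0.1 -0.1 -0.2] [-0. -0.  0.]
0.6 [1.2 0.2 1.2] [-0. -0.  0.]
0.7 [2.6 0.4 2.4] [-0. -0.  0.]
0.8 [4.1 0.7 3.4] [-0. -0.  0.]
0.9 [5.8 0.9 4.3] [-0. -0.  0.]
1.0 [7.4 1.2 5. ] [-0. -0.  0.]
1.1 [9.  1.5 5.6] [-0. -0.  0.]
1.2 [10.7  1.8  6. ] [-0. -0.  0.]
1.3 [12.5  2.1  6.2] [-0. -0.  0.]
1.4 [14.2  2.4  6.2] [-0. -0.  0.]
1.5 [15.9  2.7  6. ] [-0. -0.  0.]
```

View pics/scene6.png

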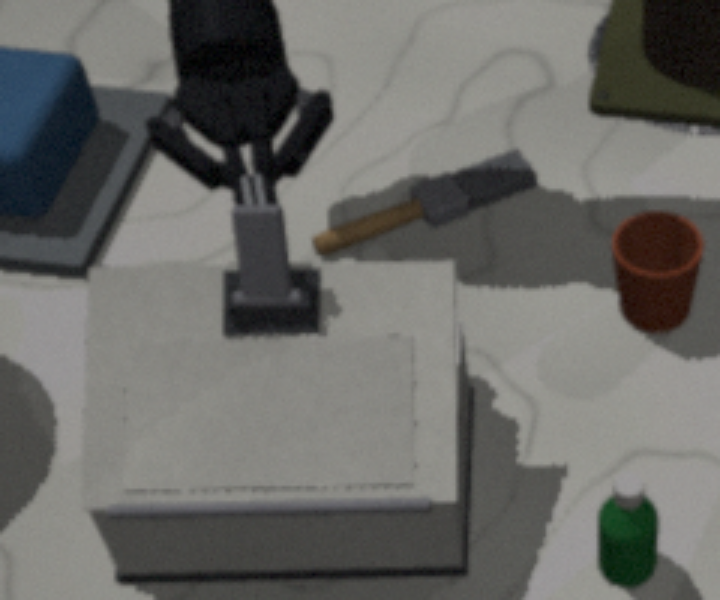

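View pics/wrist6.png

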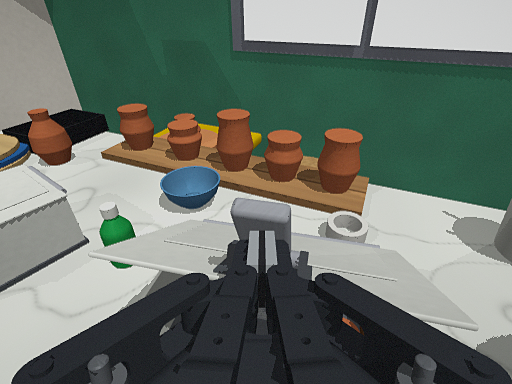

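arm_command([
  {"tx": 0.8,"ty": 0.1,"tz": 0.8,"rx": 0,"ry": 0,"rz": 0,"gripper": 0},
  {"tx": 1.6,"ty": 0.3,"tz": 1.6,"rx": 0,"ry": 0,"rz": 0,"gripper": 0},
  {"tx": 2.6,"ty": 0.4,"tz": 2.4,"rx": 0,"ry": 0,"rz": 0,"gripper": 0},
  {"tx": 3.6,"ty": 0.6,"tz": 3.1,"rx": 0,"ry": 0,"rz": 0,"gripper": 0},
  {"tx": 4.6,"ty": 0.8,"tz": 3.7,"rx": 0,"ry": 0,"rz": 0,"gripper": 0},
  {"tx": 5.8,"ty": 0.9,"tz": 4.3,"rx": 0,"ry": 0,"rz": 0,"gripper": 0},
  {"tx": 7.4,"ty": 1.2,"tz": 5,"rx": 0,"ry": 0,"rz": 0,"gripper": 0},
  {"tx": 9,"ty": 1.5,"tz": 5.6,"rx": 0,"ry": 0,"rz": 0,"gripper": 0},
])

```text
clock: 9.3
tool_pos: [0.5558, -0.2493, 0.2694]
tool_rot: [2.996, 0.611, -0.416]
contact_force: [-5.8, -1.0, -2.0]
gripper_width: 0.0001
```

```bash
python3 look.py 7
```

```text
9.3 [ 0.55577319 -0.24932954  0.26940439] [-5.8 -1.  -2. ]
0.4 [-10.2  -1.9  -7.5] [-0.  0. -0.]
0.5 [-9.1 -1.7 -6. ] [-0.  0. -0.]
0.6 [-7.8 -1.4 -4.6] [-0.  0. -0.]
0.7 [-6.4 -1.2 -3.4] [-0.  0. -0.]
0.8 [-4.9 -0.9 -2.3] [-0.  0. -0.]
0.9 [-3.3 -0.7 -1.5] [-0.  0. -0.]
1.0 [-1.6 -0.4 -0.7] [-0.  0. -0.]
1.1 [ 0.  -0.1 -0.2] [-0.  0. -0.]
1.2 [1.7 0.2 0.2] [-0.  0. -0.]
1.3 [3.4 0.5 0.4] [-0.  0. -0.]
1.4 [5.2 0.8 0.4] [-0.  0. -0.]
1.5 [6.9 1.  0.2] [-0.  0. -0.]
```

View pics/scene7.png

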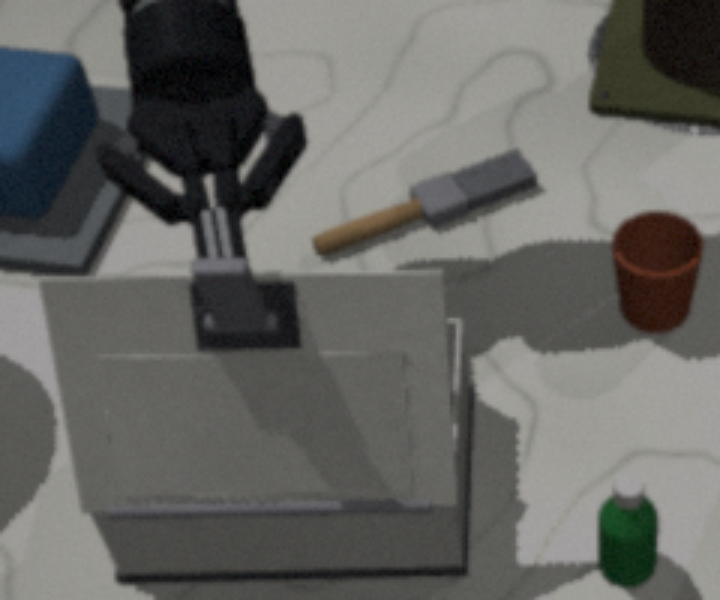

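View pics/wrist7.png

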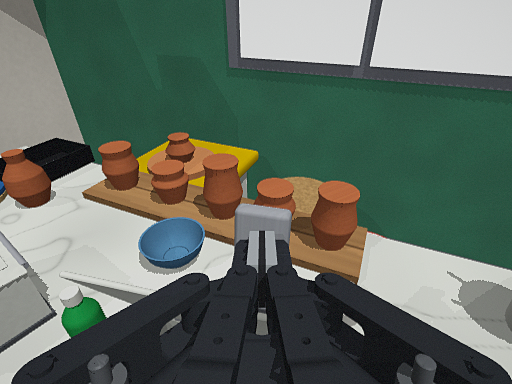

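arm_command([
  {"tx": 0.8,"ty": 0.1,"tz": 0,"rx": 0,"ry": 0,"rz": 0,"gripper": 0},
  {"tx": 1.6,"ty": 0.2,"tz": 0.1,"rx": 0,"ry": 0,"rz": 0,"gripper": 0},
  {"tx": 2.4,"ty": 0.3,"tz": 0.1,"rx": 0,"ry": 0,"rz": 0,"gripper": 0},
  {"tx": 3.2,"ty": 0.5,"tz": 0.1,"rx": 0,"ry": 0,"rz": 0,"gripper": 0},
  {"tx": 4,"ty": 0.6,"tz": 0,"rx": 0,"ry": 0,"rz": 0,"gripper": 0},
  {"tx": 4.7,"ty": 0.7,"tz": 0,"rx": 0,"ry": 0,"rz": 0,"gripper": 0},
  {"tx": 5.4,"ty": 0.8,"tz": 0,"rx": 0,"ry": 0,"rz": 0,"gripper": 0},
  {"tx": 5.4,"ty": 0.8,"tz": 0,"rx": 0,"ry": 0,"rz": 0,"gripper": 0},
])

```text
clock: 10.4
tool_pos: [0.6109, -0.2405, 0.2738]
tool_rot: [2.988, 0.621, -0.402]
contact_force: [-2.8, 0.3, 5.4]
gripper_width: -0.0005
```

```bash
python3 look.py 8
```

```text
10.4 [ 0.6109017  -0.24047217  0.27382178] [-2.8  0.3  5.4]
0.4 [-15.7  -2.7  -7.9] [ 0.    0.01 -0.01]
0.5 [-14.6  -2.5  -6.4] [ 0.    0.01 -0.01]
0.6 [-13.3  -2.3  -5. ] [ 0.    0.01 -0.01]
0.7 [-11.9  -2.1  -3.8] [ 0.    0.01 -0.01]
0.8 [-10.4  -1.8  -2.8] [ 0.    0.01 -0.01]
0.9 [-8.8 -1.6 -1.9] [ 0.    0.01 -0.01]
1.0 [-7.2 -1.3 -1.2] [ 0.    0.01 -0.01]
1.1 [-5.5 -1.  -0.6] [ 0.    0.01 -0.01]
1.2 [-3.8 -0.7 -0.3] [ 0.    0.01 -0.01]
1.3 [-2.1 -0.4 -0.1] [ 0.    0.01 -0.01]
1.4 [-0.3 -0.1 -0. ] [ 0.    0.01 -0.01]
1.5 [ 1.4  0.2 -0.2] [ 0.    0.01 -0.01]
```

View pics/scene8.png

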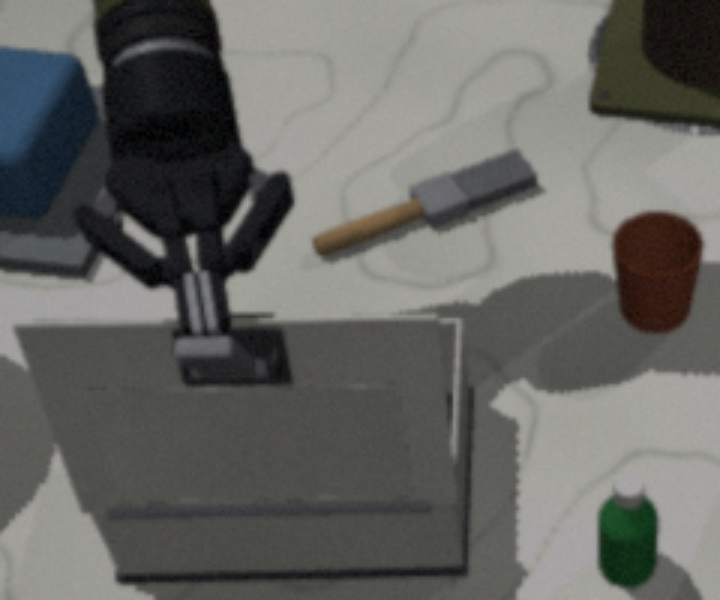

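View pics/wrist8.png

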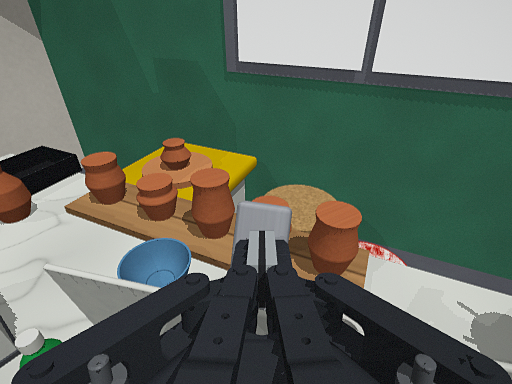

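arm_command([
  {"tx": -0.3,"ty": -0.1,"tz": 0.3,"rx": 0,"ry": 0,"rz": 0,"gripper": 0},
  {"tx": -0.8,"ty": -0.3,"tz": 0.6,"rx": 0,"ry": 0,"rz": 0,"gripper": 0},
  {"tx": -1.6,"ty": -0.6,"tz": 0.9,"rx": 0,"ry": 0,"rz": 0,"gripper": 0},
  {"tx": -3,"ty": -1.2,"tz": 1.4,"rx": 0,"ry": 0,"rz": 0,"gripper": 0},
  {"tx": -5,"ty": -2,"tz": 2,"rx": 0,"ry": 0,"rz": 0,"gripper": 0},
  {"tx": -7,"ty": -3,"tz": 2.5,"rx": 0,"ry": 0,"rz": 0,"gripper": 0},
  {"tx": -9,"ty": -3.8,"tz": 3,"rx": 0,"ry": 0,"rz": 0,"gripper": 0},
  {"tx": -11,"ty": -4.6,"tz": 3,"rx": 0,"ry": 0,"rz": 0,"gripper": 0},
])

```text
clock: 11.5
tool_pos: [0.5, -0.2877, 0.3043]
tool_rot: [2.987, 0.617, -0.403]
contact_force: [-0.9, 0.8, 0.3]
gripper_width: 0.0002
```

```bash
python3 look.py 9|head -1; python3 - <<'E'
from station import snapshot
import cv2
cv2.imwrite("pics/top9.png",snapshot("top")["frame"][:,:,::-1])
E
```

```text
11.5 [ 0.49997608 -0.28770849  0.30426207] [-0.9  0.8  0.3]
```

View pics/scene9.png

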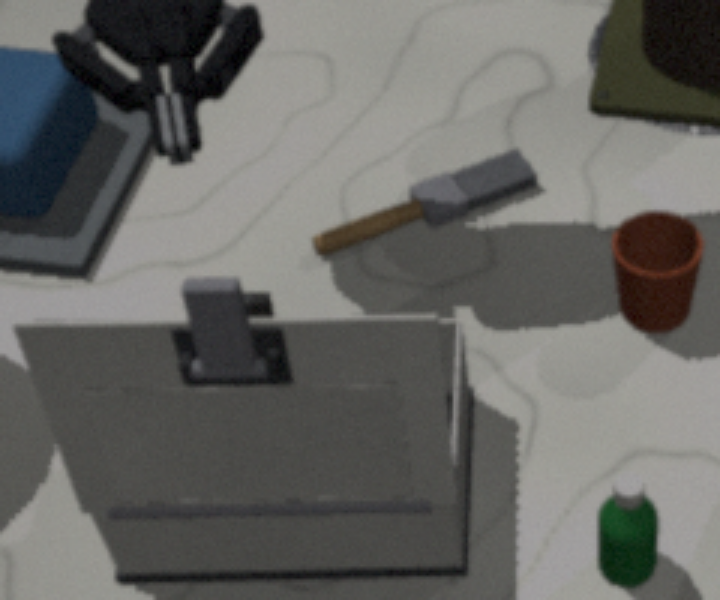

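View pics/top9.png

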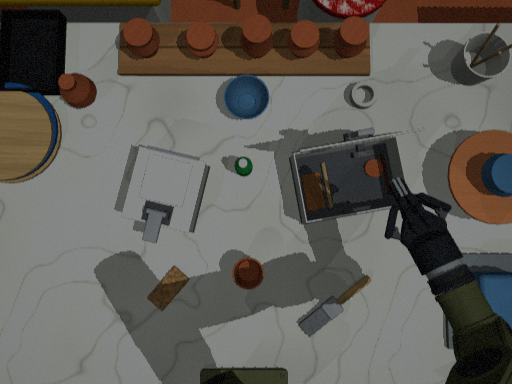

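View pics/wrist9.png

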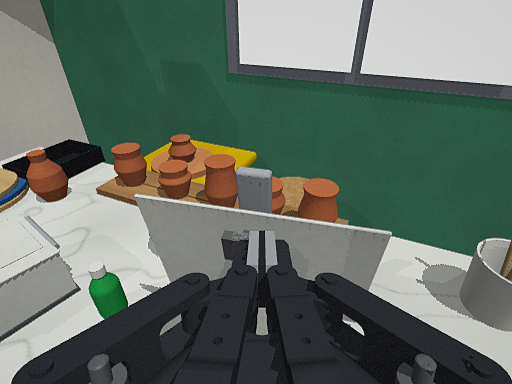

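```bash
python3 - <<'E'
from station import snapshot,robot
from plan import *
from h import proj
p=snapshot("scene")
l=np.array([.167,-.986,0])
for th in (1.0,1.1,1.2,1.3,1.4,1.5):
    print(th,proj(p,H+.12*l+.162*(np.cos(th)*F+np.sin(th)*Z)).round(1))
print(robot.observe()["contact_force"].round(1))
E
```

```text
1.0 [ 67.1 148.5]
1.1 [ 64.2 151. ]
1.2 [ 61.3 154.4]
1.3 [ 58.5 158.8]
1.4 [ 55.8 164.1]
1.5 [ 53.3 170.3]
[-0.4 -0.5  0. ]
```

```bash
python3 -c "
from station import robot
print(robot.job_done())"
```

```text
the job is handed in; nothing more can be done
None
```

I opened the wide box's lid and left it standing nearly upright, and the narrow box still looks shut. I handed the job in at about 11.7 s of the 38 s allowed; no verdict was reported.

- **How it was done:** I slid the closed fingertips under the wide box's paddle and lifted it until the catch let go. With the paddle held up, I then pushed the lid up and back and withdrew the gripper.
- **Wide lid:** Projecting a lid corner into the last scene picture puts the lid at about 1.4–1.47 rad, against the 1.05 rad needed. The column and row of that corner gave slightly different values, which is why this is a range. The lid looked the same before and after I let go, and the paddle had sprung back.
- **Gripper:** The pictures after withdrawing show it clear of the box, and the measured force was about zero. Contact forces at the end of each move were below 8 N.
- **Narrow box:** I never approached it, and the top picture still shows its lid shut. I checked this by eye only.

The arm could not get under the paddle square to the box, because an elbow limit was in the way. I turned the tool about 13° off square and tilted it 16° down instead.

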